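# Find the overfilled tea caddy with a slot gauge

## Task

One of the two tea caddies is packed too full, so the flat steel gauge jams in the slot below its lid: with both lids shut, try the gauge straight into the slots without shoving the caddies out of place, until you have the caddy it slides into right up to its handle. Leave the gauge in there, with that lid shut, and only then slide the other (overfull) caddy's lid fully open. Do not disturb the other tea things.

Things in the scene. Friction and masses are not known exactly. Their poses are not given: they have to be found in the camera images.
- gauge_grip (a point): the gauge, a flat steel blade on a dark wooden handle, 0.13 kg: this is the centre of the handle (70 mm along x, 22 mm wide, 26 mm high; it lies on the table on the handle, centre 13 mm up). The blade runs along +x from the handle's front end, level at mid-height: 60 mm long, 30 mm wide (y), 5 mm thick. z up
- gauge_tip (a point): the middle of the blade's front edge, 95 mm ahead (+x) of the handle's centre; axes as the handle's
- caddy_left: the left tea caddy (+y side of the table): a loose, closed wooden box, about 1.3 kg plus tea, 120 (x) x 110 (y) x 86 mm (z), walls 8 mm, a slot in its +y side. Origin at the centre of its underside, z up. It stays put under a light touch but a push of more than some 6 N may shift or tip it. Inside stand round pressed tea cakes 84 mm across; in one caddy of the two (either one) stacked too high
- caddy_left_slot (a point): the centre of the slot's mouth in the left caddy's outer +y face, 71 mm above the table: 40 mm wide (x), 10 mm high; lid's underside at 78 mm. Axes as the caddy's: the blade goes in along -y, level, its width along x. In the overfull caddy the cakes stand across it, 8 to 22 mm in from the outer face; in the other they are far below it
- lid_left (a joint): how far the left caddy's lid is slid open, m: 0 shut, 0.075 fully open at its stop. It slides along the caddy's own -x (towards the robot) against about 1 to 2 N and stays where it is left
- lid_left_bar (a point): the centre of the wooden grip bar that stands on the left lid, at 100 mm above the table: bar 60 mm along the caddy's y, 16 mm along its x, from the lid's top at 86 mm up to 114 mm. Moves with the lid; axes as the caddy's
- caddy_right: the right tea caddy (-y side of the table): a loose, closed wooden box, about 1.3 kg plus tea, 120 (x) x 110 (y) x 86 mm (z), walls 8 mm, a slot in its +y side. Origin at the centre of its underside, z up. It stays put under a light touch but a push of more than some 6 N may shift or tip it. Inside stand round pressed tea cakes 84 mm across; in one caddy of the two (either one) stacked too high
- caddy_right_slot (a point): the centre of the slot's mouth in the right caddy's outer +y face, 71 mm above the table: 40 mm wide (x), 10 mm high; lid's underside at 78 mm. Axes as the caddy's: the blade goes in along -y, level, its width along x. In the overfull caddy the cakes stand across it, 8 to 22 mm in from the outer face; in the other they are far below it
- lid_right (a joint): how far the right caddy's lid is slid open, m: 0 shut, 0.075 fully open at its stop. It slides along the caddy's own -x (towards the robot) against about 1 to 2 N and stays where it is left
- lid_right_bar (a point): the centre of the wooden grip bar that stands on the right lid, at 100 mm above the table: bar 60 mm along the caddy's y, 16 mm along its x, from the lid's top at 86 mm up to 114 mm. Moves with the lid; axes as the caddy's
- teapot: cream teapot, 136 mm across the belly, 128 mm high; leave alone. Origin at the centre of its underside
- saucer: porcelain saucer, 136 mm across, 16 mm high; leave alone. Origin at the centre of its underside
- infuser: stainless infuser ball on a flat foot, 52 mm across; leave alone. Origin at the centre of its underside
- coaster: round bamboo coaster, 94 mm across, 9 mm thick; leave alone. Origin at the centre of its underside
- honey_jar: closed honey jar, 76 mm across, its dipper end 130 mm high; leave alone. Origin at the centre of its underside
- tea_cup: handleless cup, 76 mm across, 62 mm high; leave alone. Origin at the centre of its underside
- tea_tin: tin can, 72 mm across, 100 mm high; leave alone. Origin at the centre of its underside
Things that resemble listed ones, but are neither listed nor needed, are in the scene too. What is shaped like the caddy_right but black or green is not meant.

How it is judged (in metres and radians):
On the way:
1. the gauge is in a caddy's slot up to its handle, both lids shut (((y of gauge_tip in the frame of caddy_left between -0.03 and 0.005 m and x of gauge_tip in the frame of caddy_left between -0.02 and 0.02 m and z of gauge_tip in the frame of caddy_left between 0.062 and 0.082 m and angle between the x axis of gauge and the y axis of caddy_left, either way round below 0.3 rad) or (y of gauge_tip in the frame of caddy_right between -0.03 and 0.005 m and x of gauge_tip in the frame of caddy_right between -0.02 and 0.02 m and z of gauge_tip in the frame of caddy_right between 0.062 and 0.082 m and angle between the x axis of gauge and the y axis of caddy_right, either way round below 0.3 rad)) and value of joint each of lid_left, lid_right below 0.01 m), for 0.2 s.
At the end, for the whole second after the job is handed in: The blade sits through the slot of one caddy to within 10 mm of fully home (tip at least 50 mm in from the outer face), at rest and let go; that caddy's lid is shut (under 10 mm open) and the other caddy's lid is open by more than 60 of its 75 mm (((y of gauge_tip in the frame of caddy_left between -0.03 and 0.005 m and x of gauge_tip in the frame of caddy_left between -0.02 and 0.02 m and z of gauge_tip in the frame of caddy_left between 0.062 and 0.082 m and angle between the x axis of gauge and the y axis of caddy_left, either way round below 0.3 rad and value of joint lid_right above 0.06 m and value of joint lid_left below 0.01 m) or (y of gauge_tip in the frame of caddy_right between -0.03 and 0.005 m and x of gauge_tip in the frame of caddy_right between -0.02 and 0.02 m and z of gauge_tip in the frame of caddy_right between 0.062 and 0.082 m and angle between the x axis of gauge and the y axis of caddy_right, either way round below 0.3 rad and value of joint lid_left above 0.06 m and value of joint lid_right below 0.01 m)) and linear speed of gauge below 0.02 m/s); the robot touches nothing.
It fails at once if a lid is opened (more than 15 mm) while the gauge is not home in a slot (value of joint any of lid_left, lid_right above 0.015 m and not ((y of gauge_tip in the frame of caddy_left between -0.03 and 0.005 m and x of gauge_tip in the frame of caddy_left between -0.02 and 0.02 m and z of gauge_tip in the frame of caddy_left between 0.062 and 0.082 m and angle between the x axis of gauge and the y axis of caddy_left, either way round below 0.3 rad) or (y of gauge_tip in the frame of caddy_right between -0.03 and 0.005 m and x of gauge_tip in the frame of caddy_right between -0.02 and 0.02 m and z of gauge_tip in the frame of caddy_right between 0.062 and 0.082 m and angle between the x axis of gauge and the y axis of caddy_right, either way round below 0.3 rad))).
It fails at once if a caddy is shifted by more than 20 mm or tipped by more than about 10 degrees (distance of any of caddy_left, caddy_right from where it was at the start of the episode above 0.02 m or angle between any of caddy_left, caddy_right's own z axis and vertical above 0.18 rad).
It fails at once if one of the other tea things is moved by more than 30 mm or tipped over (distance of any of teapot, saucer, infuser, coaster, honey_jar, tea_cup, tea_tin from where it was at the start of the episode above 0.03 m or angle between any of teapot, saucer, infuser, coaster, honey_jar, tea_cup, tea_tin's own z axis and vertical above 0.5 rad).
It also fails if it takes over 72 s, if anything falls off the work surface, if the arm or the gripper's body presses on something with over 40 N, if the wrist force passes 120 N, or if a joint passes its speed limit or range.

## Robot

A 6-joint arm with a two-finger parallel gripper is mounted at the origin on the work surface. World frame = base frame: x ahead of the robot, y to its left, z up, the work surface at z = 0. Lengths are in mm, angles in rad, forces in N, time in s.
With the tool pointing down it reaches from about 325 to 775 mm from the base axis. Payload 5.5 kg.
Tool frame: the origin (TCP) lies at the very end of the fingers, on their centre line; the grasp point (between the pads) lies 19 mm behind it; z points along the fingers, y is the line along which they close (so a half turn about z gives the same grasp; the last joint's range is limited). The gripper opens to 88 mm and grips with 3 to 60 N. Pads are 20 mm wide; open, the fingers measure 115 mm over their backs; the gripper's body (75 mm by 178 mm) begins 61 mm behind the grasp point.
Start: joints at [1.114, 0.091, 1.231, -0, 1.82, -0.057], TCP at [233.546, 552.696, 222.631] pointing down, gripper open.
Joint ranges: [-2.87, 2.87], [-0.86, 2.18], [0.17, 2.46], [-1.51, 4.65], [0.06, 2.69], [-2.65, 2.65]. Speed limits (rad/s): [2.57, 2.57, 3.01, 3.14, 3.14, 3.14].

## Interface

Orientations are given as [roll, pitch, yaw] about the fixed x, y, z axes, in that order (R = Rz(yaw) Ry(pitch) Rx(roll)).
In Python, from station import * gives the robot as it stands. The module is installed in compiled form; this text tells all that it offers. Calls block until the motion is done:
- movep(position, orientation): joint-space move of the TCP to a pose.
- servo_line(position, ori=None, speed=150, force_limit=None): straight line of the TCP; ori=None keeps the orientation; speed is the mean speed in mm/s. With force_limit (N) it stops when the force on the tool has changed by that much, and returns True; else False.
- move_joints(angles): joint-space move.
- open_gripper() and close_gripper(): open the fingers fully, or close them until they stop; the grip force is fixed at half the most.
- sleep(seconds).
- ik(position, orientation): joint angles nearest the present ones, or None.
- sense(): the state.
- read_camera(name): name is "scene" or "side" or "wrist"; returns (picture, depth): 400x640x3 uint8, red, green, blue; 400x640 float32, mm along the optical axis (not along the pixel's ray), 0 where there is no reading.
- camera_params(name): a dict with "fx", "fy", "cx", "cy" (pixels), "k1" (the pictures are not rectified: a ray, as slopes to the right and down, at radius r is drawn at 1 + k1 r^2 times it, then the intrinsics apply), "extrinsics" (4x4, takes a point from camera to world coordinates); the wrist camera has in their place "T_tool_cam" (4x4, takes a point from camera to tool coordinates, whose origin is the TCP and whose axes are the flange's). Camera axes: x right, y down, z forward; pixel columns grow to the right and rows downward; lengths in mm; the calibration is good to about 2 mm. A picture is of the moment at which its call begins: read the wrist's pose just before it. camera_params takes no time and is no camera call.
A pose or a line that the arm cannot do raises IKError and nothing moves.
- finish_job(): hands the job in; it is judged then, once.
Trained networks look in the newest picture that a camera, given by its name, has taken for a name from the list of things; names that differ only in an ending like _2 or _b are one class to them, and where a whole thing is asked for, a point or a joint stands for the part that bears it (a point fixed in the world has none). Each returns a list of dicts, best first, with "score" (0 to 1); they miss things now and then, are a little off and sometimes report something else, mostly with a low value. They report only what shows in the picture. A call takes as long as a camera call. They do not tell look-alikes from the thing itself.
- search_frame(camera, target): "rect" ([centre column, centre row, width, height] in pixels, round what is visible of it).
- masks_of(camera, target): "region" (400x640 bool, what is visible of it) and "rect" ([centre column, centre row, width, height] in pixels, round what is visible of it).
The state is a dict: "time": time; "joint_pos": joint angles; "joint_vel": joint speeds; "joint_torque": joint torques, N m; "tool_pos": TCP position; "ee_rot": TCP orientation; "force": force on the tool from outside, world axes, zero at the start; "moment": the same for the moment, N m; "width": opening from 0.0 (shut) to 1.0 (fully open); "finger_force": force on a finger pad.
Only numpy, scipy, OpenCV 4.12 (cv2) and the standard library are available. Lean on these libraries where they do the work, as an engineer would, in place of code of your own. Each camera call takes 0.05 s, during which the arm holds its last target. There are 200 camera calls.

## Working session

There is one attempt and no reset: what is moved stays moved. The work goes in short steps, each a Python script; the robot and the scene stay as the last script left them, time stands still between calls to the robot, and variables do not carry over. Pictures are saved under pics/ and viewed, at most 10 in all, crops included, and the job is handed in when it is done.

```bash
mkdir -p pics; cat > h.py <<'E'
from station import *
import numpy as np, cv2
def cloud(cam, depth, tp=None):
    """world points HxWx3; for wrist give T (tool->world)"""
    p=camera_params(cam); h,w=depth.shape
    u,v=np.meshgrid(np.arange(w),np.arange(h))
    K=np.array([[p['fx'],0,p['cx']],[0,p['fy'],p['cy']],[0,0,1.]])
    xy=cv2.undistortPoints(np.stack([u,v],-1).reshape(-1,1,2).astype(float),K,np.array([p['k1'],0,0,0.])).reshape(h,w,2)
    P=np.concatenate([xy*depth[...,None],depth[...,None],np.ones((h,w,1))],-1)
    T=np.array(p['extrinsics']) if cam!='wrist' else tp@np.array(p['T_tool_cam'])
    W=(P@T.T)[...,:3]; W[depth<=0]=np.nan
    return W
def toolT():
    from scipy.spatial.transform import Rotation as R
    s=sense(); T=np.eye(4); T[:3,3]=s['tool_pos']; T[:3,:3]=R.from_euler('xyz',s['ee_rot']).as_matrix(); return T
def save(n,im): cv2.imwrite('pics/'+n,im[...,::-1])
E
python3 - <<'E'
from h import *
np.set_printoptions(precision=3,suppress=True)
s=sense(); print(s['time'],s['tool_pos'],s['ee_rot'],s['force'])
ims=[]
for c in ['scene','side']:
    im,d=read_camera(c); W=cloud(c,d); save(c+'.png',im); np.save(c+'.npy',W)
    print(c,np.array(camera_params(c)['extrinsics'])[:3,3])
    for t in ['gauge_grip','caddy_left','caddy_right','lid_left_bar']+(['caddy_left_slot'] if c=='side' else []):
        for m in masks_of(c,t)[:4]:
            q=W[m['region']]; print(t,round(m['score'],2),np.round(m['rect']),np.nanmedian(q,0).round(), np.nanpercentile(q,97,axis=0).round())
E
```

```text
0.0 [233.4   552.426 221.531] [-3.14  -0.     2.742] [ 1.037 -0.011  0.218]
scene [1047.748 -280.536 1073.187]
gauge_grip 0.67 [321. 220.  12.  44.] [558. -68.  17.] [610. -48.  28.]
caddy_left 0.72 [401. 180.  58.  60.] [546. 174.  85.] [595. 243. 113.]
caddy_right 0.91 [159. 178.  62.  65.] [ 294. -456.   85.] [ 346. -392.  114.]
caddy_right 0.89 [168. 287.  65.  74.] [ 626. -491.   85.] [ 671. -433.  114.]
caddy_right 0.69 [315. 150.  52.  53.] [373.  -6.  85.] [402.  57. 113.]
caddy_right 0.63 [235. 230.  60.  60.] [ 532. -294.   85.] [ 578. -240.  113.]
lid_left_bar 0.66 [400. 176.  47.  44.] [537. 185.  87.] [582. 236. 114.]
lid_left_bar 0.3 [236. 232.  61.  65.] [ 533. -294.   85.] [ 578. -239.  113.]
side [  437.124 -1321.456   984.81 ]
gauge_grip 0.66 [318. 218.  34.  11.] [544. -71.  16.] [606. -28.  28.]
caddy_left 0.91 [310. 172.  33.  36.] [532. 139.  73.] [593. 231. 108.]
caddy_left 0.47 [262. 252.  30.  19.] [ 360. -221.    8.] [ 400. -177.   13.]
caddy_left 0.45 [361. 150.  18.  25.] [748. 295.  64.] [782. 338. 102.]
caddy_right 0.89 [224. 308.  53.  72.] [ 273. -490.   84.] [ 325. -406.  112.]
caddy_right 0.88 [258. 204.  39.  38.] [349. -54.  80.] [403.  51. 110.]
caddy_right 0.85 [316. 258.  50.  57.] [ 506. -317.   85.] [ 576. -247.  113.]
caddy_right 0.59 [315. 248.  47.  32.] [ 510. -306.   86.] [ 565. -255.  114.]
lid_left_bar 0.89 [310. 162.  33.  16.] [529. 178.  86.] [580. 230. 114.]
```

View pics/scene.png

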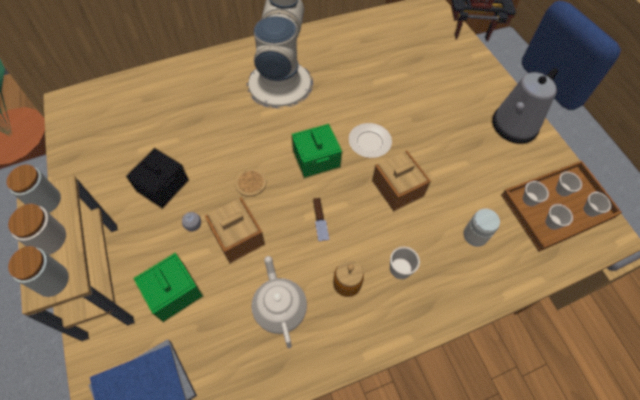

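```bash
python3 - <<'E'
import cv2
a=cv2.imread('pics/scene.png')[130:290,130:450]
cv2.imwrite('pics/crop.png',cv2.resize(a,(800,400),interpolation=cv2.INTER_CUBIC))
E
```

```text
(no output)
```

View pics/crop.png

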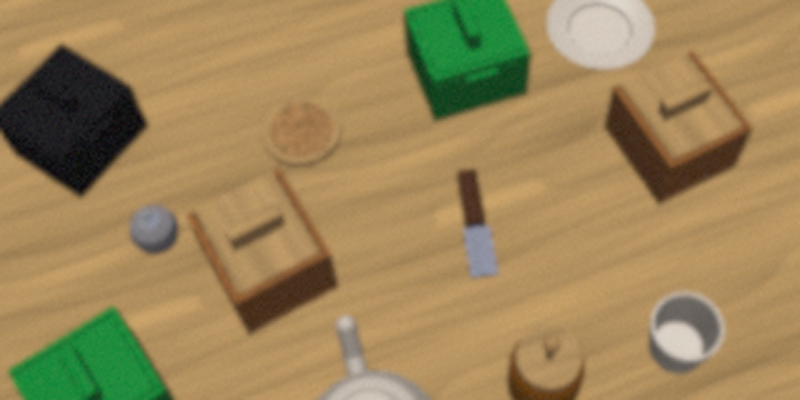

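Candidates: natural-wood caddies at (401,180) = left and (235,230) = right. The look-alikes are green at (317,150) and (168,287), and black at (158,178). The gauge is at (321,220), the only one of its kind, with its handle at (319,208) and blade at (322,231). Next I measure poses.

```bash
cat > m.py <<'E'
import numpy as np, cv2
def caddy(W,c,r=95):
    P=W.reshape(-1,3); P=P[np.isfinite(P).all(1)]
    P=P[np.hypot(*(P[:,:2]-c).T)<r]
    top=P[(P[:,2]>80)&(P[:,2]<93)][:,:2]; bar=P[(P[:,2]>103)&(P[:,2]<122)][:,:2]
    allp=P[P[:,2]>78][:,:2]
    (cx,cy),(w,h),a=cv2.minAreaRect(top.astype(np.float32))
    bc=bar.mean(0); v=np.linalg.svd(bar-bc)[2][0]; v*=np.sign(v[1]); 
    return dict(n=len(top),c=np.round([cx,cy],1),wh=np.round([w,h],1),ang=round((a+45)%90-45,2),bar=bc.round(1),nb=len(bar),baryaw=round(float(np.degrees(np.arctan2(-v[0],v[1]))),2),zt=np.median(P[(P[:,2]>80)&(P[:,2]<93)][:,2]).round(1))
E
python3 - <<'E'
from m import *
for c in ['scene','side']:
    W=np.load(c+'.npy')
    print(c,'L',caddy(W,[540,180])); print(c,'R',caddy(W,[525,-300]))
    P=W.reshape(-1,3); P=P[np.isfinite(P).all(1)]
    g=P[(np.hypot(P[:,0]-560,P[:,1]+68)<90)&(P[:,2]>8)&(P[:,2]<40)]
    print('gauge',len(g),cv2.minAreaRect(g[:,:2].astype(np.float32)),np.percentile(g[:,2],[50,90]))
    h=g[g[:,2]>21]; print(len(h),cv2.minAreaRect(h[:,:2].astype(np.float32)))
E
```

```text
scene L {'n': 1287, 'c': array([530.1, 188.6]), 'wh': array([123.3, 113.5]), 'ang': 7.15, 'bar': array([532.8, 186.7]), 'nb': 142, 'baryaw': 6.26, 'zt': np.float64(86.2)}
scene R {'n': 1525, 'c': array([ 513.8, -295.7]), 'wh': array([122.3, 109.3]), 'ang': 10.43, 'bar': array([ 516.6, -296. ]), 'nb': 166, 'baryaw': 10.57, 'zt': np.float64(85.6)}
gauge 410 ((549.962646484375, -66.11425018310547), (29.7294921875, 130.22052001953125), 77.38558197021484) [17.82926469 26.80501747]
169 ((520.5289306640625, -59.984230041503906), (22.10308265686035, 69.83856201171875), 76.15440368652344)
side L {'n': 471, 'c': array([534.2, 183.3]), 'wh': array([120.5, 123.5]), 'ang': 6.65, 'bar': array([533.9, 179.2]), 'nb': 46, 'baryaw': 5.37, 'zt': np.float64(85.5)}
side R {'n': 986, 'c': array([ 515.7, -299.1]), 'wh': array([121.1, 118.9]), 'ang': 10.26, 'bar': array([ 515. , -302.8]), 'nb': 97, 'baryaw': 10.5, 'zt': np.float64(85.4)}
gauge 261 ((551.0977172851562, -69.67750549316406), (37.215728759765625, 130.12326049804688), 78.63492584228516) [17.24716511 26.32070774]
82 ((521.5299682617188, -67.70449829101562), (28.164710998535156, 67.34716796875), 70.19816589355469)
```

```bash
python3 - <<'E'
from h import *; from m import caddy
np.set_printoptions(precision=1,suppress=True)
pi=np.pi
def look(x,y,z,yaw,n):
    movep([x,y,z],[pi,0,yaw]); sleep(.2); T=toolT(); im,d=read_camera('wrist'); save(n,im); W=cloud('wrist',d,T); np.save(n[:-4]+'.npy',W); return W
print(np.array(camera_params('wrist')['T_tool_cam']))
W=look(530,185,300,pi/2,'wl.png'); print('L',caddy(W,[532,185]))
W=look(515,-298,300,pi/2,'wr.png'); print('R',caddy(W,[515,-298]))
W=look(530,-65,250,2.93,'wg.png')
P=W.reshape(-1,3); P=P[np.isfinite(P).all(1)]
g=P[(np.hypot(P[:,0]-550,P[:,1]+68)<90)&(P[:,2]>8)&(P[:,2]<40)]
print('gauge',len(g),cv2.minAreaRect(g[:,:2].astype(np.float32)))
h=g[g[:,2]>21]; print(len(h),cv2.minAreaRect(h[:,:2].astype(np.float32)),np.median(h[:,2]))
print(sense()['time'])
E
python3 -c "
import cv2,numpy as np
cv2.imwrite('pics/w3.png',cv2.resize(np.vstack([cv2.resize(cv2.imread('pics/'+n),(480,300)) for n in('wl.png','wr.png')]),(480,600)))"
```

```text
[[   0.    -1.    -0.3   75.7]
 [   1.     0.     0.    -0.1]
 [  -0.    -0.3    1.  -163.2]
 [   0.     0.     0.     1. ]]
L {'n': 10530, 'c': array([529.5, 188.4]), 'wh': array([120.8, 111. ]), 'ang': 6.85, 'bar': array([529.3, 190.1]), 'nb': 960, 'baryaw': 6.74, 'zt': np.float64(87.1)}
R {'n': 10450, 'c': array([ 512., -296.]), 'wh': array([120.6, 110.6]), 'ang': 10.19, 'bar': array([ 511.9, -294.4]), 'nb': 967, 'baryaw': 10.06, 'zt': np.float64(87.1)}
gauge 2528 ((547.424072265625, -66.11917114257812), (30.080259323120117, 129.87139892578125), 78.1761474609375)
1263 ((517.7620849609375, -59.054237365722656), (21.175094604492188, 68.780029296875), 77.74229431152344) 26.886749020359844
5.75
```

View pics/w3.png

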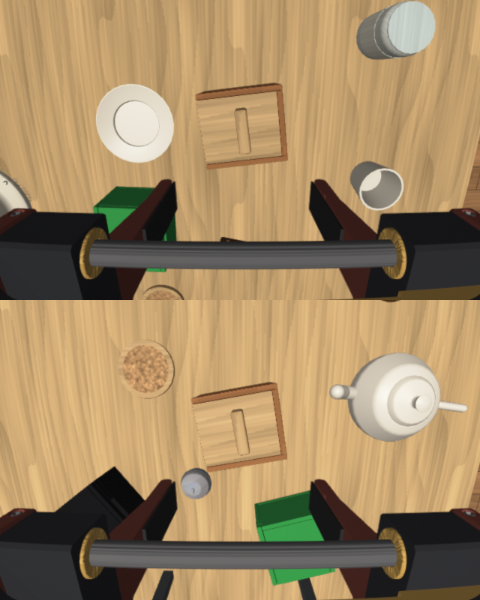

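Top strip: left caddy (wood, 240,125) with the saucer to its left and nothing in front of its +y side. Bottom strip: right caddy (240,425), with the infuser (195,483) low to its side and the teapot clear. The wrist fits agree with the given sizes, so I grasp the gauge.

```bash
python3 - <<'E'
from h import *
np.set_printoptions(precision=1,suppress=True)
pi=np.pi; o=[pi,0,pi-np.radians(12)]
movep([518,-59.5,60],o)
print(servo_line([518,-59.5,3],speed=60,force_limit=8)); 
close_gripper(); s=sense(); print(s['width'],s['finger_force'],s['tool_pos'])
servo_line([518,-59.5,130],speed=100); sleep(.3)
T=toolT(); im,d=read_camera('wrist'); save('wh.png',im); W=cloud('wrist',d,T); np.save('wh.npy',W)
Q=(W.reshape(-1,3)-T[:3,3])@T[:3,:3]   # tool frame
Q=Q[np.isfinite(Q).all(1)]
b=Q[(abs(Q[:,1])<25)&(abs(Q[:,2])<40)&(abs(Q[:,0])<130)&(abs(Q[:,0])>12)]
print(len(b),b.min(0),b.max(0))
f=b[b[:,0]<-38]; f2=b[b[:,0]>38]
for q in(f,f2):
    if len(q)>20: print(len(q),np.median(q,0),cv2.minAreaRect(q[:,:2].astype(np.float32)),np.polyfit(q[:,0],q[:,2],1))
print(sense()['force'],sense()['time'])
E
```

```text
False
0.24943659345273475 29.997430443763733 [518.  -59.5   3. ]
6311 [-76.1 -18.4 -38.7] [34.9 18.5 -1.6]
2365 [-61.2   0.1 -13.6] ((-61.829742431640625, 0.025730133056640625), (28.75667953491211, 29.99740219116211), 0.566866934299469) [ -0.  -13.7]
[ 0.2  0.2 -1.6] 10.425
```

View pics/wh.png

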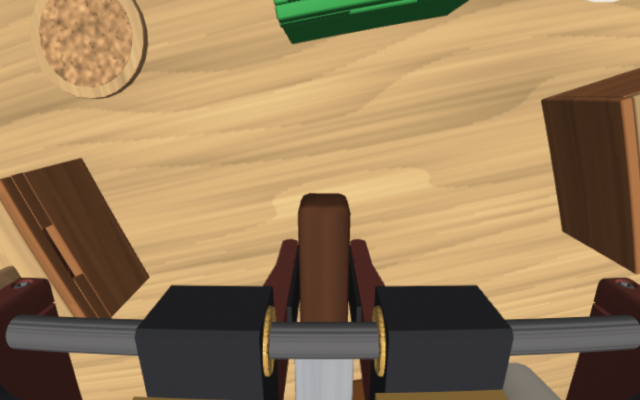

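The picture shows the handle gripped straight at (325,260) with the blade pointing down the image. It is centred (y = 0.0) and its mid-height is about 10 mm above the TCP. The right caddy's slot shows at (65,250). I try the right caddy first.

```bash
cat > ins.py <<'E'
from h import *
pi=np.pi
C=dict(L=(529.7,188.4,6.8),R=(512.3,-296,10.2))
def pt(k,x,y,z):
    cx,cy,a=C[k]; a=np.radians(a)
    return [cx+x*np.cos(a)-y*np.sin(a), cy+x*np.sin(a)+y*np.cos(a), z]
def loc(k):
    p=sense()['tool_pos']; cx,cy,a=C[k]; a=np.radians(a); d=np.array(p[:2])-[cx,cy]
    return np.round([d[0]*np.cos(a)+d[1]*np.sin(a),-d[0]*np.sin(a)+d[1]*np.cos(a),p[2]],1)
def tryslot(k):
    o=[pi,0,np.radians(C[k][2]-90)+pi]
    movep(pt(k,0,165,150),o); servo_line(pt(k,0,165,61),speed=100); sleep(.3)
    print('f0',np.round(sense()['force'],1))
    r=servo_line(pt(k,0,90.5,61),speed=25,force_limit=3.5)
    print(k,'stopped',r,'depth mm',150-loc(k)[1],loc(k),np.round(sense()['force'],1),sense()['time'])
    return r
E
python3 -c "
from ins import *
tryslot('R')"
```

```text
f0 [ 0.1  0.7 -1.4]
R stopped True depth mm 18.5 [ -0.3 131.5  60.2] [-0.7  0.2 -0.9] 14.2583
```

```bash
python3 -c "
from ins import *
k='R'
for i in range(2):
    p=loc(k); r=servo_line(pt(k,0,p[1]+6,61),speed=25); sleep(.3); print(loc(k),np.round(sense()['force'],1))
    r=servo_line(pt(k,0,90.5,61),speed=20,force_limit=4.5)
    print(r,150-loc(k)[1],loc(k),np.round(sense()['force'],1))
    if not r: break
sleep(.2);print(np.round(sense()['force'],1),loc(k),sense()['time'])
"
```

```text
[ -0.  137.5  61. ] [ 0.8 -0.1 -0.9]
True 18.599999999999994 [ -0.4 131.4  60.2] [-0.   0.3 -0.6]
[ -0.  137.3  61. ] [ 0.1 -0.1 -1.5]
True 18.599999999999994 [ -0.4 131.4  60.1] [-0.2 -0.1 -2.1]
[ 1.  -0.2 -1. ] [ -0.8 131.8  59.4] 17.35
```

The stop at 18.5 mm repeats, which is within the 8–22 mm cake band, so the right caddy is overfull. I retract and try the left.

```bash
python3 -c "
from ins import *
servo_line(pt('R',0,168,61),speed=60); servo_line(pt('R',0,168,150),speed=120)
tryslot('L')
sleep(.2);print(np.round(sense()['force'],1),loc('L'))
"
```

```text
f0 [-1.4  0.1 -0.7]
L stopped False depth mm 59.3 [-0.  90.7 61. ] [-1.1  1.5 -1.8] 25.2417
[-1.1  2.4 -2. ] [-0.  90.7 61. ]
```

```bash
python3 - <<'E'
from ins import *; from m import caddy
np.set_printoptions(precision=1,suppress=True)
open_gripper(); sleep(.3)
servo_line(pt('L',0,90.7,170),speed=120)
movep([522,235,300],[pi,0,pi/2]); sleep(.2)
T=toolT(); im,d=read_camera('wrist'); save('wl2.png',im); W=cloud('wrist',d,T); print('L',caddy(W,[532,185]))
P=W.reshape(-1,3); P=P[np.isfinite(P).all(1)]
cx,cy,a=C['L'];a=np.radians(a);D=P[:,:2]-[cx,cy]
l=np.c_[D@[np.cos(a),np.sin(a)],D@[-np.sin(a),np.cos(a)],P[:,2]]
h=l[(abs(l[:,0])<25)&(l[:,1]>58)&(l[:,1]<140)&(l[:,2]>30)]
print('handle',len(h),np.percentile(h,2,axis=0),np.percentile(h,98,axis=0),np.polyfit(h[:,1],h[:,2],1))
movep([515,-298,300],[pi,0,pi/2]); sleep(.2)
T=toolT(); im2,d=read_camera('wrist'); W=cloud('wrist',d,T); print('R',caddy(W,[515,-298]))
save('chk.png',np.hstack([im,im2])[:, ::2] if 0 else cv2.resize(np.vstack([im,im2]),(480,600)))
print(sense()['time'])
E
```

```text
L {'n': 9951, 'c': array([527.5, 205.5]), 'wh': array([120.4, 144.9]), 'ang': 6.76, 'bar': array([529.2, 190.9]), 'nb': 890, 'baryaw': 6.91, 'zt': np.float64(87.1)}
handle 10001 [-23.8  66.7  74.4] [ 23.8 117.1 397.1] [ -7.2 898.1]
R {'n': 10438, 'c': array([ 511.9, -296.3]), 'wh': array([120.8, 110.6]), 'ang': 10.18, 'bar': array([ 511.9, -294.7]), 'nb': 968, 'baryaw': 10.15, 'zt': np.float64(87.1)}
30.9417
```

View pics/chk.png

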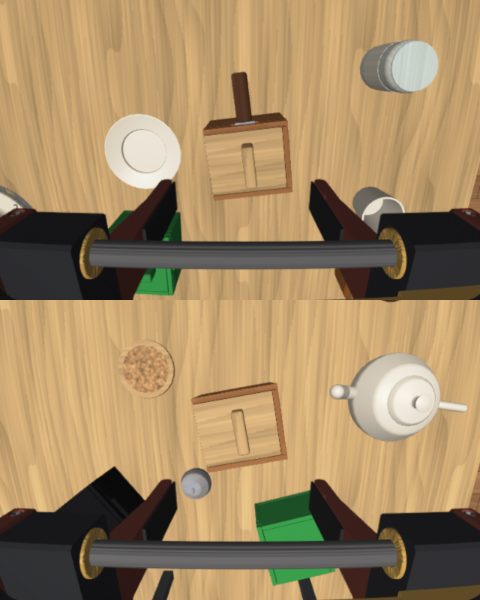

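Top strip: the gauge handle at (241,97) sticks out of the left caddy, both lids look shut. Bottom strip: the right caddy is unmoved. My handle numbers were polluted by gripper pixels, so I recheck with a z filter before opening any lid.

```bash
cat > chk.py <<'E'
from ins import *
def handle():
    movep([522,235,300],[pi,0,pi/2]); sleep(.2)
    T=toolT(); im,d=read_camera('wrist'); W=cloud('wrist',d,T)
    P=W.reshape(-1,3); P=P[np.isfinite(P).all(1)]
    cx,cy,a=C['L'];a=np.radians(a);D=P[:,:2]-[cx,cy]
    l=np.c_[D@[np.cos(a),np.sin(a)],D@[-np.sin(a),np.cos(a)],P[:,2]]
    h=l[(abs(l[:,0])<25)&(l[:,1]>52)&(l[:,1]<150)&(l[:,2]>45)&(l[:,2]<100)]
    g=h[h[:,1]>65]; k=np.polyfit(g[:,1],g[:,2],1)
    print('handle',len(g),np.percentile(g,[1,99],axis=0).round(1),'slope',k[0].round(3),'top z at 75',np.polyval(k,75).round(1),'yawslope',np.polyfit(g[:,1],g[:,0],1).round(3),sense()['time'])
    for y in range(52,68,2):
        q=h[(h[:,1]>y)&(h[:,1]<y+2)&(abs(h[:,0])<10)]; print(y,len(q),np.median(q[:,2]).round(1),end='; ')
E
python3 -c "
from chk import *
handle()"
```

```text
handle 1244 [[-11.2  65.7  70.8]
 [ 10.6 126.   81.9]] slope -0.126 top z at 75 79.8 yawslope [-0.003 -0.008] 33.1167
52 37 87.1; 54 74 80.0; 56 14 72.3; 58 26 80.4; 60 35 81.5; 62 34 81.5; 64 37 81.3; 66 34 81.1;
```

The gauge is home: handle front at about 57 mm, tilted 7° onto the lid, tip at y ≈ −3, z ≈ 75. Now I push the right lid open with closed fingers behind its bar.

```bash
python3 - <<'E'
from chk import *; from m import caddy
o=[pi,0,np.radians(10.2)]
movep(pt('R',30,1,150),o); close_gripper(); 
print(servo_line(pt('R',30,1,92),speed=80,force_limit=6)); sleep(.2)
r=servo_line(pt('R',-56.5,1,92),speed=40,force_limit=5)
print(r,loc('R'),np.round(sense()['force'],1))
servo_line(pt('R',loc('R')[0]+8,1,92),speed=60); servo_line(pt('R',loc('R')[0],1,180),speed=150)
movep([490,-298,300],[pi,0,pi/2]); sleep(.2)
T=toolT(); im,d=read_camera('wrist'); save('wr3.png',im); print(caddy(cloud('wrist',d,T),[475,-305],130)); print(sense()['time'])
E
```

```text
False
False [-56.    1.   92.1] [ 5.   0.6 -2.5]
{'n': 10212, 'c': array([ 475.4, -302.8]), 'wh': array([195.7, 110.5]), 'ang': 10.26, 'bar': array([ 438.9, -307.7]), 'nb': 1007, 'baryaw': 10.26, 'zt': np.float64(87.1)}
42.3167
```

View pics/wr3.png

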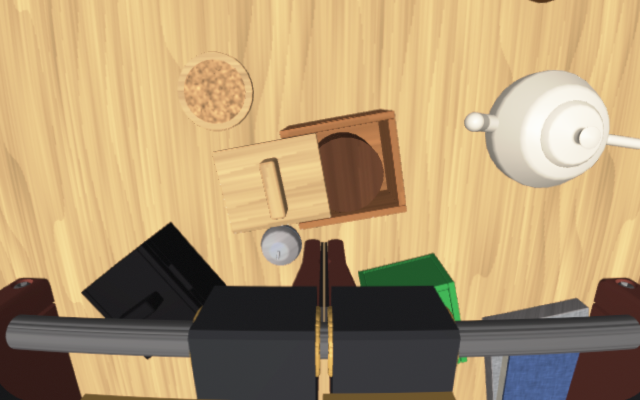

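The picture shows the right lid fully open: bar at (272,188), moved 74 mm, with the tea cake visible at (348,172). The caddy has not moved. I check the gauge once more and hand in.

```bash
python3 -c "
from chk import *
handle(); sleep(.5); print(finish_job(), sense()['time'])"
```

```text
handle 1245 [[-11.2  65.6  71. ]
 [ 10.6 126.   81.8]] slope -0.126 top z at 75 79.8 yawslope [-0.003  0.011] 44.5
52 38 86.8; 54 77 79.2; 56 16 72.6; 58 19 80.6; 60 36 81.3; 62 33 81.6; 64 35 81.0; 66 37 81.0; the job is handed in; nothing more can be done
the job is handed in; nothing more can be done
```

The job is handed in (no verdict was shown): the gauge is home in the left caddy with its lid shut, the overfull right caddy's lid is about 74 of 75 mm open, and nothing else was touched, at about 45 s of the 72 s allowed.

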